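# Release the swing bolt of an injector clamp

### The arm

A 6-joint arm with a two-finger parallel gripper is mounted at the origin on the work surface. World frame = base frame: x ahead of the robot, y to its left, z up, the work surface at z = 0. Lengths are in m, angles in rad, forces in N, time in s.
With the tool pointing down it reaches from about 0.3 to 0.775 m from the base axis. Payload 14.6 kg.
Tool frame: the origin (TCP) lies at the very end of the fingers, on their centre line; the grasp point (between the pads) lies 19 mm behind it; z points along the fingers, y is the direction in which the jaws open and shut (so a half turn about z gives the same grasp; the last joint's range is limited). The gripper opens to 94 mm and grips with 3 to 60 N. Pads are 16 mm wide; open, the fingers measure 119 mm over their backs; the gripper's body (75 mm by 177 mm) begins 78 mm behind the grasp point.
Start: joints at [-1.208, 0.3, 1.521, -0, 1.321, -0.067], TCP at [0.229, -0.5, 0.205] pointing down, gripper open.
Joint ranges: [-3.03, 3.03], [-0.79, 2.21], [0.23, 2.52], [-1.04, 4.18], [0, 3.07], [-2.55, 2.55]. Speed limits (rad/s): [2.22, 2.22, 2.57, 3.14, 3.14, 3.14].

### API

Orientations are given as [roll, pitch, yaw] about the fixed x, y, z axes, in that order (R = Rz(yaw) Ry(pitch) Rx(roll)).
In Python, from station import ctrl, vision, ticket gives the robot as it stands.
- The arm moves only by the tool step_arm, never from a script. Its argument "steps" is a list of rows, each an object of numbers: "x", "y", "z": the shift along the tool's x, y, z in m; "ax", "ay", "az": the turn, a rotation vector about the tool's x, y, z in degrees; "claw": the finger opening in m, from 0 to 0.094. A call has 1 to 5 rows; each row shifts and turns the pose as measured when the row begins, along the tool's axes as they then stand; what a row does not reach is not made up. A row lasts 1/12 s, in which the tool goes at most 41.7 mm and 7.16 degrees, less where a joint would pass 70% of its speed; a pose out of reach is approached as far as the arm can. A call with a gripper value outside its range is refused whole. The fingers move at their own pace and stop on an object; "grip_force" is the grip in N (left out, the last holds). Time passes only in rows, so rows that do not move let the fingers close. It gives the time, the measured TCP pose, the force and the opening at its end, in the units of the state.
- ctrl.get_obs(): the state, without advancing time (a new reading comes with each control period).
- vision.camera(name): name is "scene" or "top" or "wrist"; returns (picture, depth): 480x640x3 uint8, red, green, blue; 480x640 float32, m along the optical axis (not along the pixel's ray), 0 where there is no reading.
- vision.camera_params(name): a dict with "fov_y" (degrees; the focal length in pixels is half the picture's height over the tangent of half this angle, whatever the lens; pixels are square), "cx", "cy" (the principal point, pixels), "origin" and "attitude" of the camera in the world; the wrist camera has in their place "mount" (4x4, takes a point from camera to tool coordinates, whose origin is the TCP and whose axes are the flange's). Camera axes: x right, y up, looking along -z (the intrinsics and any distortion apply to the point x, -y, -z); pixel columns grow to the right and rows downward; lengths in m; the calibration is good to about 2 mm. A picture is of the moment at which its call begins: read the wrist's pose just before it. camera_params takes no time and is no camera call.
- ticket.hand_in(): hands the job in, once; it reports no verdict.
The state is a dict: "time_s": time; "qpos": joint angles; "joint_vel": joint speeds; "tau": joint torques, N m; "ee_pos": TCP position; "eef_rot": TCP orientation; "force": force on the tool from outside, world axes, zero at the start; "moment": the same for the moment, N m; "grip_width": finger opening in m.
Only numpy, scipy, OpenCV 4.12 (cv2) and the standard library are available. Lean on these libraries where they do the work, as an engineer would, in place of code of your own. Each camera call takes 0.05 s, during which the arm holds its last target.

### The job

Release the clamp over the injector: back its wing nut off by hand a little at a time, about an eighth of a turn between tries, only until the swing bolt comes out of the slotted lug with a gentle pull. Never force the nut against the lips of the lug and never run it back farther than it takes; then swing the bolt right over and let it hang down, leaving strap, injector and everything else where they are.

Things in the scene. Friction and masses are not known exactly. Their poses are not given: they have to be found in the camera images.
- fixture: Clamping fixture bolted to the bench: dark base plate 168 x 80 x 12 mm (from x -90 to +78), grey V block in the middle. Origin on the bench under the V block, z up; its x axis runs along the strap from the hinge (x -65) to the swing bolt (x +62 mm), y is the axis of both hinges. A sprung pin stands under the strap at x 42. It never moves.
- wings (a point): Middle of the wings of the steel wing nut. Wings span 54 mm along this point's x axis, are 8 mm thick along its y, reach 15 mm above and (down to the hub) 9 mm below it; hub 21 mm across below that; foot 24 mm below. z points up the bolt. Right-hand thread, 6 mm per turn: anticlockwise from above loosens. Turning takes about 0.1 to 0.2 N m.
- nut: The same wing nut: origin at the centre of the underside of its square foot washer (22 x 22 x 3 mm), z up the bolt; this frame rises with the nut but does not turn with it. It starts pressed on the seat of the lug. Too low, it meets the lips within 0.12 rad of swing and resists with 6 N or more; high enough, it only drags over them (to some 10 N).
- bolt (a joint): Swing angle of the 12 mm eyebolt about its pin, rad: 0 upright in the slot (start), growing as its top swings outwards along the fixture's +x, stop at 1.5 (lying down). The pin is at x 62, z 24 mm of the fixture; the nut's foot is 71 mm from the pin at the start. Light friction: it stays upright by itself, past about 0.6 rad it falls to the stop.
- strap: Dark steel hinged strap 40 mm wide, 12 mm thick, level at the start, clamping the injector. Origin on its hinge pin (fixture x -65, z 89 mm), x along the strap, z up. At its free end (x 117 to 142) a 14 mm slot open to +x; nut seat at x 127, z 6; lips 1.5 mm high from x 139 to the end. As the nut slackens, a spring lifts the free end after it, by 0.4 to 3 mm, different each time: the nut must rise that far and about 2.3 to 3.3 mm more.
- injector_mid (a point): Middle of the steel diesel injector (26 mm body, 175 mm long) that lies loose in the V under the strap, along the fixture's y axis; its axis 67 mm above the bench.
- tray: Clear open parts tray 130 x 190 x 45 mm with small parts, standing on the bench to the left. Origin under its centre. Bystander.
- union_nut: Dark steel union nut, 28 mm across and 42 mm high, standing on the bench to the right. Origin under its centre. Bystander.
- spanner: Steel spanner 170 mm long lying flat on the bench to the right. Bystander.
- cleaner: White closed bottle, 56 mm across, 150 mm high, on the bench to the left. Origin under its centre. Bystander.

How it is judged:
By the outcome, as a careful person would: the job done as asked, in the order asked, and still so for the second after the job is handed in, with the robot touching nothing.
It also fails if it takes over 72 s, if anything falls off the work surface, if the arm or the gripper's body presses on something with over 40 N, if the wrist force passes 120 N, or if a joint passes its speed limit or range.

## Working session

There is one attempt and no reset: what is moved stays moved. The work goes in short steps, Python scripts to look and compute and a tool call to move; the robot and the scene stay as the last step left them, time stands still between calls to the robot, and variables do not carry over. Pictures are saved under pics/ and viewed, and the job is handed in when it is done.

Besides the shell and the picture viewer there is one more tool, called after "Emit:" by a JSON object that holds its "api" and its "payload", one argument or row to a line. step_arm: Moves the arm, as the interface text tells. Its arguments: {"type":"object","properties":{"steps":{"type":"array"},"grip_force":{"type":"number"}},"required":["steps"]}

```bash
ls; mkdir -p pics
cat > h.py <<'E'
import numpy as np,cv2
from station import ctrl,vision,ticket
from scipy.spatial.transform import Rotation as R
def save(name,fn):
    p,d=vision.camera(name); cv2.imwrite('pics/'+fn+'.png',p[:,:,::-1]); np.save('pics/'+fn+'.npy',d); return p,d
E
python3 - <<'E'
from h import *
print(ctrl.get_obs())
for n in ['scene','top','wrist']:
    print(n,vision.camera_params(n)); save(n,n+'0')
E
```

```text
pics
{'time_s': 0.0, 'qpos': array([-1.20761611e+00,  3.00503406e-01,  1.52160444e+00, -1.26676368e-05,
        1.32072661e+00, -6.66167174e-02]), 'joint_vel': array([-9.99265300e-04,  4.77892663e-04, -6.30729417e-05, -1.21045043e-03,
       -2.00088875e-04, -3.40634880e-04]), 'tau': array([-8.58035892e-04, -5.31804764e+01, -3.52736521e+01,  7.07848719e-02,
        2.43876205e-02, -7.96730183e-05]), 'ee_pos': array([ 0.22906334, -0.49972096,  0.20485874]), 'eef_rot': array([-3.14035279e+00, -7.04211325e-05,  4.29800030e-01]), 'force': array([ 0.07193086,  0.09161516, -0.76898827]), 'moment': array([ 0.01753603,  0.03357285, -0.03089802]), 'grip_width': 0.09400790533090739}
scene {'fov_y': 43.401591833624494, 'cx': 327.8852716080119, 'cy': 235.89211043397242, 'origin': array([1.63180753, 0.64619822, 0.96819204]), 'attitude': array([ 0.94695398, -0.01887709,  2.1164346 ])}
top {'fov_y': 46.88527290873277, 'cx': 320.71215935903086, 'cy': 238.66297979834974, 'origin': array([0.46233571, 0.02848858, 1.28834545]), 'attitude': array([ 0.06916979, -0.02503826, -1.59422851])}
wrist {'fov_y': 64.47757744766251, 'cx': 325.67617797826534, 'cy': 236.86820362490866, 'mount': array([[ 4.38859923e-04,  9.59581798e-01,  2.81429529e-01,
         8.16275693e-02],
       [ 9.99999851e-01, -3.29713715e-04, -4.35180269e-04,
         2.82019008e-04],
       [-3.24799890e-04,  2.81429678e-01, -9.59581800e-01,
        -1.79035914e-01],
       [ 0.00000000e+00,  0.00000000e+00,  0.00000000e+00,
         1.00000000e+00]])}
```

View pics/scene0.png

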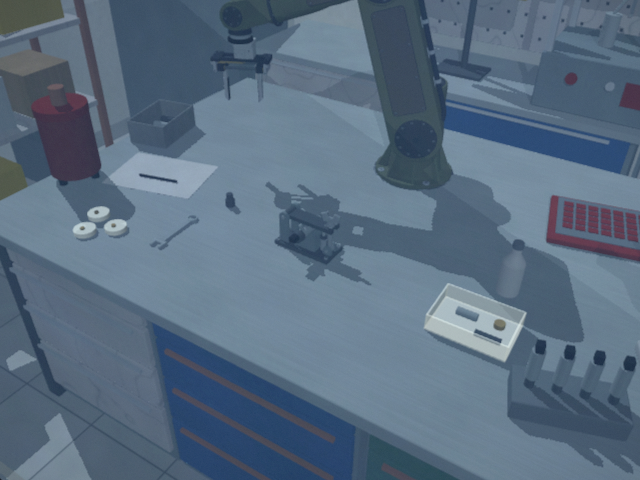

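View pics/top0.png

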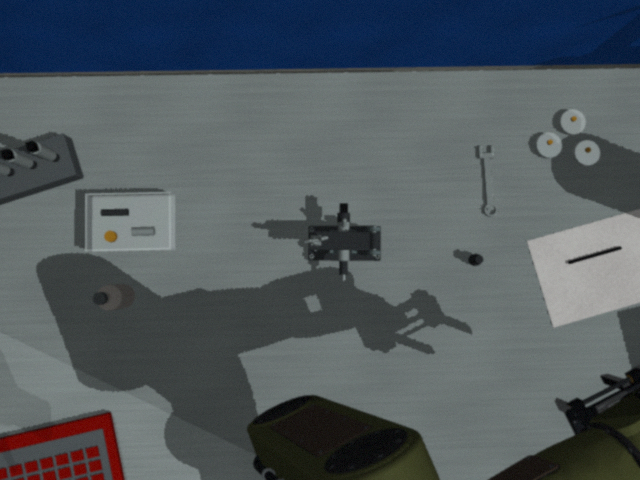

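View pics/wrist0.png

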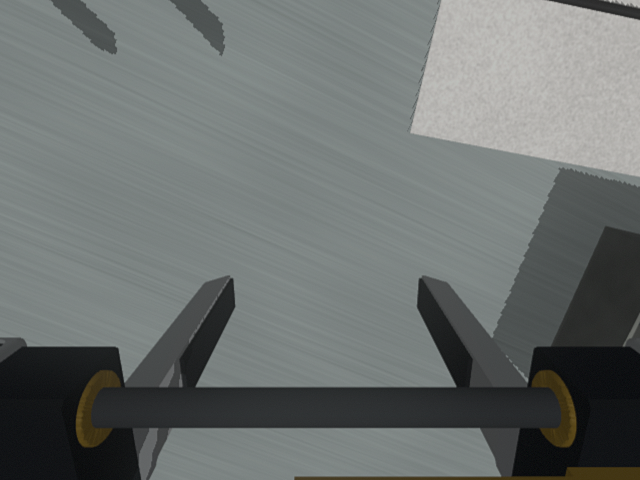

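Run:
```python
from h import *
a=cv2.imread('pics/top0.png')[190:290,290:400]; cv2.imwrite('pics/topc.png',cv2.resize(a,None,fx=7,fy=6,interpolation=cv2.INTER_CUBIC)[:600,:800]*1)
a=cv2.imread('pics/scene0.png')[170:290,250:370]; cv2.imwrite('pics/scenec.png',cv2.convertScaleAbs(cv2.resize(a,None,fx=5,fy=5,interpolation=cv2.INTER_CUBIC),alpha=1.6))
```

```text
(no output)
```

View pics/topc.png

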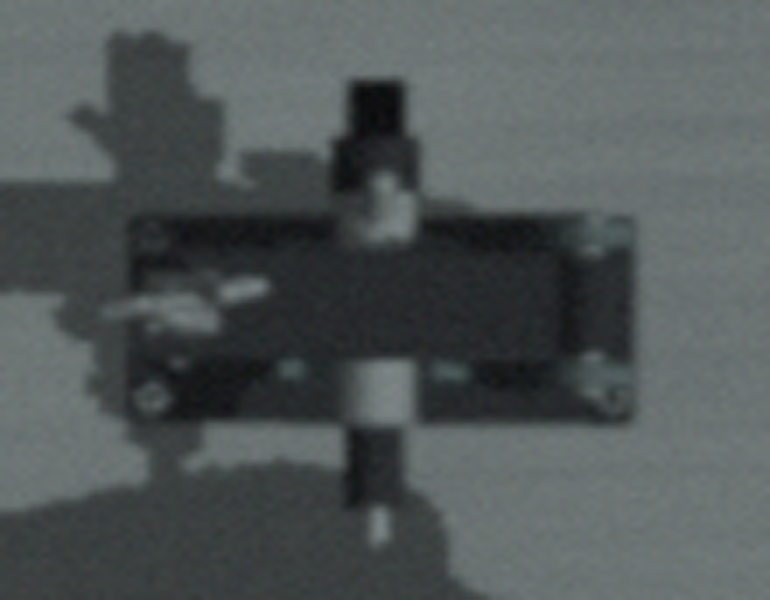

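View pics/scenec.png

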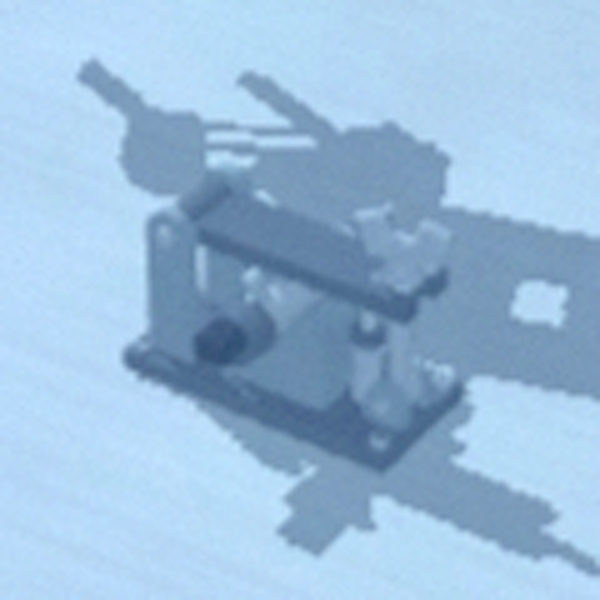

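```bash
cat >> h.py <<'E'
def cam(name,obs=None):
    c=vision.camera_params(name); f=240/np.tan(np.radians(c['fov_y']/2))
    if name=='wrist':
        o=obs; T=np.eye(4);T[:3,:3]=R.from_euler('xyz',o['eef_rot']).as_matrix();T[:3,3]=o['ee_pos']
        M=T@c['mount'];return f,c['cx'],c['cy'],M[:3,3],M[:3,:3]
    return f,c['cx'],c['cy'],c['origin'],R.from_euler('xyz',c['attitude']).as_matrix()
def ray(C,u,v):
    f,cx,cy,o,A=C; d=A@np.array([(u-cx)/f,-(v-cy)/f,-1]); return o,d
def onz(C,u,v,z):
    o,d=ray(C,u,v); return o+d*(z-o[2])/d[2]
def tri(C1,p1,C2,p2):
    o1,d1=ray(C1,*p1);o2,d2=ray(C2,*p2)
    s=np.linalg.lstsq(np.c_[d1,-d2],o2-o1,rcond=None)[0]
    a=o1+d1*s[0];b=o2+d2*s[1]; return (a+b)/2,np.linalg.norm(a-b)
def proj(C,P):
    f,cx,cy,o,A=C; q=A.T@(np.asarray(P)-o); return cx+f*q[0]/-q[2], cy-f*q[1]/-q[2]
E
python3 - <<'E'
from h import *
np.set_printoptions(precision=4,suppress=True)
C=cam('top')
P=[onz(C,290+a/7,190+b/6,.012) for a,b in [(130,215),(636,215),(636,421),(130,423)]]
for p in P: print(p)
print(np.linalg.norm(P[0]-P[1]),np.linalg.norm(P[1]-P[2]))
x=((P[0]+P[3])-(P[1]+P[2]))/2;yaw=np.arctan2(x[1],x[0]);print('yaw',yaw)
c=sum(P)/4; ex=np.array([np.cos(yaw),np.sin(yaw),0]); o=c+.006*ex;print('origin',o,'bolt',o+.062*ex)
for q in [(180,312),(107,310),(265,288)]: print(onz(C,290+q[0]/7,190+q[1]/6,.128))
S=cam('scene')
for q in [(357,222),(445,232),(400,248)]: print(onz(S,250+q[0]/5,170+q[1]/5,.13))
E
```

```text
[0.5804 0.0219 0.012 ]
[ 0.5768 -0.1459  0.012 ]
[ 0.4972 -0.1435  0.012 ]
[0.5002 0.0236 0.012 ]
0.1678344936897032 0.07971389429905738
yaw 1.551197902794834
origin [ 0.5388 -0.055   0.012 ] bolt [0.54  0.007 0.012]
[0.5352 0.0082 0.128 ]
[0.5364 0.0301 0.128 ]
[ 0.5431 -0.0175  0.128 ]
[ 0.558  -0.0062  0.13  ]
[0.5418 0.0354 0.13  ]
[0.5661 0.0238 0.13  ]
```

Emit:
{"api": "step_arm", "payload": {
  "steps": [
    {"x": 0.033, "y": -0.022, "z": -0.003},
    {"x": 0.033, "y": -0.022, "z": -0.003},
    {"x": 0.033, "y": -0.022, "z": -0.003},
    {"x": 0.033, "y": -0.022, "z": -0.003},
    {"x": 0.033, "y": -0.022, "z": -0.003}
  ]
}}

```text
validation failed for argument at $.st...
```

Emit:
{"api": "step_arm", "payload": {
  "steps": [
    {"x": 0.033, "y": -0.022, "z": -0.003, "ax": 0, "ay": 0, "az": 0, "claw": 0.094}
  ]
}}

```text
time_s: 0.23
ee_pos: [0.2479, -0.4683, 0.2069]
eef_rot: [-3.14, 0.001, 0.426]
force: [0.3, 1.1, 0.2]
grip_width: 0.0937
```

Emit:
{"api": "step_arm", "payload": {
  "steps": [
    {"x": 0.035, "y": -0.022, "z": -0.003, "ax": 0, "ay": 0, "az": 0, "claw": 0.094},
    {"x": 0.035, "y": -0.022, "z": -0.003, "ax": 0, "ay": 0, "az": 0, "claw": 0.094},
    {"x": 0.035, "y": -0.022, "z": -0.003, "ax": 0, "ay": 0, "az": 0, "claw": 0.094},
    {"x": 0.035, "y": -0.022, "z": -0.003, "ax": 0, "ay": 0, "az": 0, "claw": 0.094},
    {"x": 0.035, "y": -0.022, "z": -0.003, "ax": 0, "ay": 0, "az": 0, "claw": 0.094}
  ]
}}

```text
time_s: 0.65
ee_pos: [0.3615, -0.2924, 0.2206]
eef_rot: [-3.136, 0.001, 0.419]
force: [1.0, -0.8, 0.4]
grip_width: 0.0941
```

Emit:
{"api": "step_arm", "payload": {
  "steps": [
    {"x": 0.035, "y": -0.022, "z": -0.003, "ax": 0, "ay": 0, "az": 0, "claw": 0.094},
    {"x": 0.035, "y": -0.022, "z": -0.003, "ax": 0, "ay": 0, "az": 0, "claw": 0.094},
    {"x": 0.035, "y": -0.022, "z": -0.003, "ax": 0, "ay": 0, "az": -7, "claw": 0.094},
    {"x": 0.035, "y": -0.02, "z": -0.003, "ax": 0, "ay": 0, "az": -7, "claw": 0.094},
    {"x": 0.035, "y": -0.016, "z": -0.003, "ax": 0, "ay": 0, "az": -7, "claw": 0.094}
  ]
}}

```text
time_s: 1.07
ee_pos: [0.468, -0.1152, 0.2363]
eef_rot: [-3.136, -0.001, 0.792]
force: [-0.1, -1.5, -0.4]
grip_width: 0.0942
```

Emit:
{"api": "step_arm", "payload": {
  "steps": [
    {"x": 0.034, "y": -0.009, "z": 0.003, "ax": 0, "ay": 0, "az": -7, "claw": 0.094},
    {"x": 0.035, "y": -0.005, "z": 0.003, "ax": 0, "ay": 0, "az": -7, "claw": 0.094},
    {"x": 0.035, "y": 0, "z": 0.003, "ax": 0, "ay": 0, "az": -7, "claw": 0.094},
    {"x": 0.035, "y": 0.004, "z": 0.003, "ax": 0, "ay": 0, "az": -7, "claw": 0.094},
    {"x": 0, "y": 0, "z": 0, "ax": 0, "ay": 0, "az": -7, "claw": 0.094}
  ]
}}

```text
time_s: 1.48
ee_pos: [0.5417, 0.0198, 0.2243]
eef_rot: [-3.139, -0.004, 1.421]
force: [-0.8, 0.2, 0.6]
grip_width: 0.0942
```

Run:
```python
from h import *
o=ctrl.get_obs(); print(o['time_s'],o['ee_pos'],o['eef_rot'],o['qpos']); 
import pickle; pickle.dump(o,open('o1.pkl','wb'))
save('wrist','w1')
```

```text
1.4833 [0.54173625 0.01983043 0.22432077] [-3.1386196  -0.00433857  1.4206444 ] [-0.03330747  0.26934338  1.51580533  0.00476208  1.35889331  0.11583074]
```

View pics/w1.png

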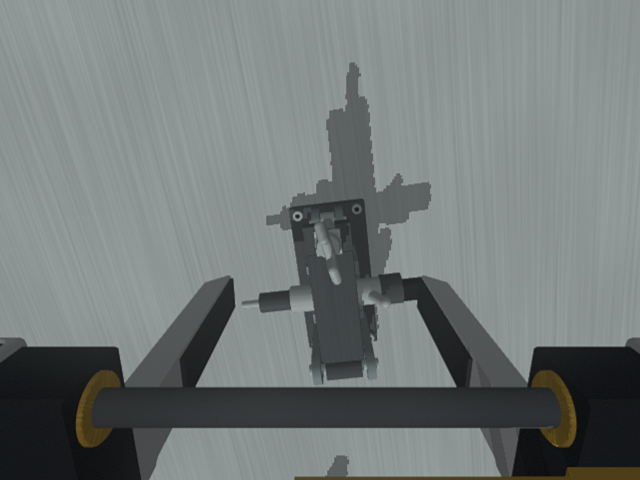

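Run:
```python
from h import *
a=cv2.imread('pics/w1.png')[190:310,260:420]; cv2.imwrite('pics/w1c.png',cv2.convertScaleAbs(cv2.resize(a,None,fx=5,fy=5,interpolation=cv2.INTER_CUBIC),alpha=1.5))
```

```text
(no output)
```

View pics/w1c.png

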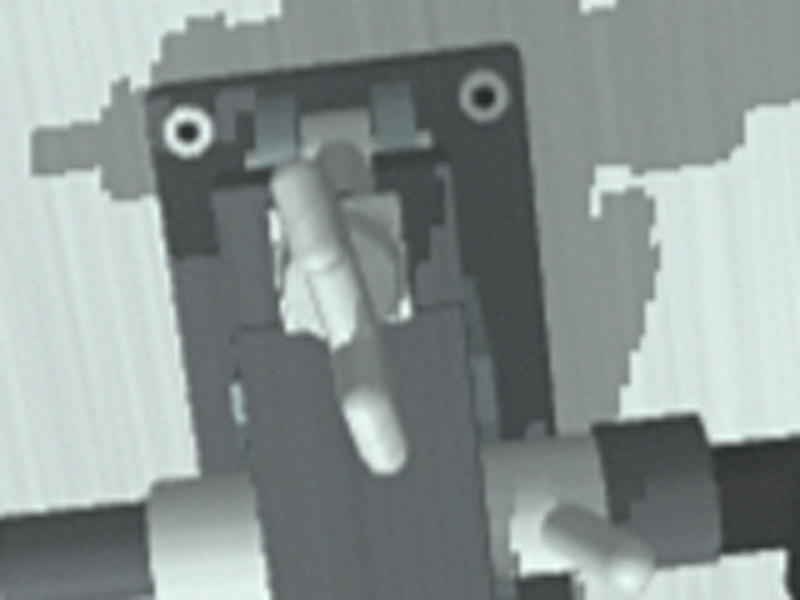

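Run:
```python
from h import *
import pickle; o=pickle.load(open('o1.pkl','rb')); W=cam('wrist',o); np.set_printoptions(precision=4,suppress=True)
d=np.load('pics/w1.npy')
def pt(a,b):
    u,v=260+a/5,190+b/5; z=d[int(round(v)),int(round(u))]; oo,r=ray(W,u,v); return oo+r*z
for q in [(295,175),(385,460),(290,185),(380,450),(345,310),(345,330),(320,245),(360,380),(250,400),(300,380),(440,380)]: print(q,pt(*q))
# wing ridge points per row via depth
for a,b in [(150,95),(517,45),(187,130),(483,96)]: print('plate',onz(W,260+a/5,190+b/5,.012))
# points with height > .112 within nut region
pts=[]
for v in range(215,292):
  for u in range(300,350):
    if d[v,u]>0:
      oo,r=ray(W,u,v); p=oo+r*d[v,u]
      if p[2]>.108 : pts.append(p)
pts=np.array(pts);print(len(pts),pts.min(0),pts.max(0))
hi=pts[pts[:,2]>.114]
c=hi.mean(0);u,s,vt=np.linalg.svd(hi[:,:2]-c[:2]);t=(hi[:,:2]-c[:2])@vt.T
print(len(hi),c,vt[0],np.degrees(np.arctan2(vt[0,1],vt[0,0])),t.min(0),t.max(0), 'mid',c[:2]+(t.min(0)+t.max(0))/2@vt)
```

```text
(295, 175) [0.5379 0.0312 0.1287]
(385, 460) [ 0.5447 -0.0156  0.1299]
(290, 185) [0.537  0.0302 0.1304]
(380, 450) [ 0.5442 -0.0136  0.1306]
(345, 310) [0.5418 0.0068 0.1217]
(345, 330) [0.5413 0.0035 0.1214]
(320, 245) [0.5401 0.0212 0.1331]
(360, 380) [ 0.5429 -0.0013  0.1317]
(250, 400) [ 0.522  -0.0158  0.0949]
(300, 380) [ 0.5311 -0.0135  0.0948]
(440, 380) [ 0.555  -0.0173  0.0942]
plate [0.5035 0.0238 0.012 ]
plate [0.581  0.0229 0.012 ]
plate [0.5099 0.0152 0.012 ]
plate [0.5726 0.0132 0.012 ]
898 [ 0.5314 -0.0175  0.1081] [0.5504 0.0339 0.1349]
705 [0.5413 0.0089 0.1268] [ 0.1552 -0.9879] -81.07262725750462 [-0.0254 -0.0035] [0.0267 0.0046] mid [0.5409 0.0081]
```

Emit:
{"api": "step_arm", "payload": {
  "steps": [
    {"x": -0.006, "y": -0.001, "z": 0.02, "ax": 0, "ay": 0, "az": -6, "claw": 0.04},
    {"x": -0.006, "y": -0.001, "z": 0.02, "ax": 0, "ay": 0, "az": -6, "claw": 0.04},
    {"x": 0, "y": 0, "z": 0.02, "ax": 0, "ay": 0, "az": -6, "claw": 0.04},
    {"x": 0, "y": 0, "z": 0.02, "ax": 0, "ay": 0, "az": 0, "claw": 0.04},
    {"x": 0, "y": 0, "z": 0, "ax": 0, "ay": 0, "az": 0, "claw": 0.04}
  ]
}}

```text
time_s: 1.95
ee_pos: [0.537, 0.005, 0.1419]
eef_rot: [-3.141, -0.004, 1.747]
force: [-0.4, -0.2, -0.7]
grip_width: 0.0641
```

```bash
cat > w.py <<'E'
# remaining shift to a target pose, in tool axes;  args x y z yaw
from h import *
import sys
def rem(t,yaw):
    o=ctrl.get_obs(); Rm=R.from_euler('xyz',o['eef_rot']); T=R.from_euler('xyz',[np.pi,0,yaw])
    print('t',round(o['time_s'],2),'pos',o['ee_pos'].round(4),'rpy',o['eef_rot'].round(3),'F',o['force'].round(1),'M',o['moment'].round(2),'g',round(o['grip_width'],4),'q6',round(o['qpos'][5],2))
    print('shift mm',(Rm.inv().apply(np.array(t)-o['ee_pos'])*1000).round(2),'turn deg',np.degrees((Rm.inv()*T).as_rotvec()).round(2))
if __name__=='__main__':
    a=[float(s) for s in sys.argv[1:]]; rem(a[:3],a[3])
E
python3 w.py .541 .008 .113 1.727
python3 - <<'E'
from h import *
save('wrist','w2')
E
```

```text
t 1.95 pos [0.537  0.005  0.1419] rpy [-3.141 -0.004  1.747] F [-0.4 -0.2 -0.7] M [-0.01 -0.06  0.01] g 0.0641 q6 -0.24
shift mm [ 2.13  4.5  28.93] turn deg [-0.05 -0.22  1.15]
```

View pics/w2.png

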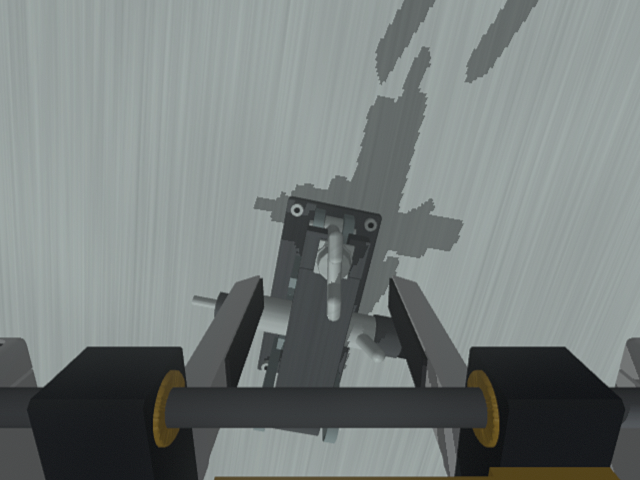

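Emit:
{"api": "step_arm", "payload": {
  "steps": [
    {"x": 0.002, "y": 0.0045, "z": 0.008, "ax": 0, "ay": 0, "az": 1.1, "claw": 0.03},
    {"x": 0, "y": 0, "z": 0.01, "ax": 0, "ay": 0, "az": 0, "claw": 0.03},
    {"x": 0, "y": 0, "z": 0, "ax": 0, "ay": 0, "az": 0, "claw": 0.03}
  ]
}}

```text
time_s: 2.25
ee_pos: [0.5429, 0.0066, 0.1289]
eef_rot: [3.137, -0.002, 1.72]
force: [-0.9, 0.1, 0.4]
grip_width: 0.0402
```

```bash
cat > pc.py <<'E'
from h import *
import sys
np.set_printoptions(precision=4,suppress=True)
def nut(fn,zmin=.114):
    o=ctrl.get_obs(); p,d=save('wrist',fn); W=cam('wrist',o)
    vv,uu=np.mgrid[190:420,270:390]; f,cx,cy,c0,A=W; z=d[190:420,270:390]
    P=np.stack([(uu-cx)/f*z,-(vv-cy)/f*z,-z],-1)@A.T+c0
    m=(z>0)&(P[...,2]>zmin)&(P[...,2]<.145)&(np.hypot(P[...,0]-.541,P[...,1]-.008)<.034)
    m=cv2.morphologyEx(m.astype(np.uint8),cv2.MORPH_OPEN,np.ones((2,2)))
    n,l,st,_=cv2.connectedComponentsWithStats(m)
    k=1+np.argmax(st[1:,4]); hi=P[l==k]
    c=hi.mean(0);u,s,vt=np.linalg.svd(hi[:,:2]-c[:2],full_matrices=False);t=(hi[:,:2]-c[:2])@vt.T
    print(len(hi),'ang',np.degrees(np.arctan2(vt[0,1],vt[0,0]))%180,'ext',t.min(0),t.max(0),'mid',c[:2]+(t.min(0)+t.max(0))/2@vt,'ztop',np.percentile(hi[:,2],99))
if __name__=='__main__': nut(sys.argv[1])
E
python3 pc.py w3; python3 w.py .541 .008 .113 1.727
```

```text
1401 ang 99.77606223452646 ext [-0.0795 -0.0048] [0.0462 0.0041] mid [0.5389 0.0245] ztop 0.13362522617977027
t 2.3 pos [0.5433 0.0066 0.1299] rpy [ 3.136e+00 -2.000e-03  1.720e+00] F [ 0.4 -0.5  1.1] M [-0.09 -0.09 -0.01] g 0.036 q6 -0.21
shift mm [ 1.72 -2.16 16.9 ] turn deg [ 0.34 -0.13 -0.41]
```

View pics/w3.png

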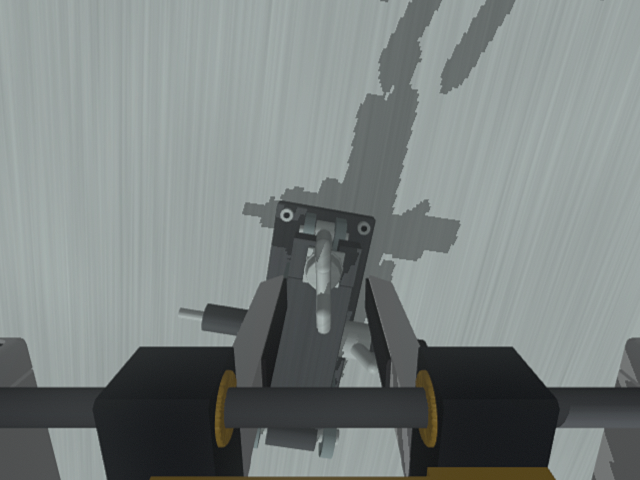

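```bash
sed -i 's/^    m=cv2.morph.*/    m=m.astype(np.uint8)/' pc.py; python3 pc.py w3b; python3 w.py .541 .008 .113 1.727
```

```text
1387 ang 98.7042701726703 ext [-0.0249 -0.0038] [0.0276 0.0039] mid [0.5407 0.0079] ztop 0.13351374286194848
t 2.35 pos [0.5434 0.0066 0.1303] rpy [ 3.135e+00 -2.000e-03  1.720e+00] F [-0.   0.3 -0.7] M [-0.   -0.11 -0.04] g 0.0325 q6 -0.21
shift mm [ 1.71 -2.32 17.28] turn deg [ 0.38 -0.12 -0.38]
```

Emit:
{"api": "step_arm", "payload": {
  "steps": [
    {"x": 0.0015, "y": -0.002, "z": 0.007, "ax": 0.3, "ay": 0, "az": 0, "claw": 0.024},
    {"x": 0, "y": 0, "z": 0.006, "ax": 0, "ay": 0, "az": 0, "claw": 0.024},
    {"x": 0, "y": 0, "z": 0.002, "ax": 0, "ay": 0, "az": 0, "claw": 0.024}
  ]
}}

```text
time_s: 2.6
ee_pos: [0.5418, 0.0077, 0.1165]
eef_rot: [3.137, -0.001, 1.72]
force: [0.7, -0.8, -0.1]
grip_width: 0.0245
```

```bash
python3 w.py .5407 .008 .113 1.7227
```

```text
t 2.6 pos [0.5418 0.0077 0.1165] rpy [ 3.137e+00 -1.000e-03  1.720e+00] F [ 0.7 -0.8 -0.1] M [ 0.01 -0.08 -0.02] g 0.0245 q6 -0.2
shift mm [ 0.49 -1.09  3.45] turn deg [ 0.25 -0.08 -0.16]
```

Emit:
{"api": "step_arm", "payload": {
  "steps": [
    {"x": 0, "y": -0.001, "z": 0.003, "ax": 0.2, "ay": 0, "az": 0, "claw": 0.018},
    {"x": 0, "y": 0, "z": 0, "ax": 0, "ay": 0, "az": 0, "claw": 0.014},
    {"x": 0, "y": 0, "z": 0, "ax": 0, "ay": 0, "az": 0, "claw": 0.011}
  ],
  "grip_force": 15
}}

```text
time_s: 2.85
ee_pos: [0.5404, 0.0075, 0.1126]
eef_rot: [-3.141, -0.002, 1.72]
force: [-1.0, 0.3, 0.4]
grip_width: 0.012
```

```bash
python3 w.py .5407 .008 .113 1.7227
```

```text
t 2.85 pos [0.5404 0.0075 0.1126] rpy [-3.141e+00 -2.000e-03  1.720e+00] F [-1.   0.3  0.4] M [ 0.04 -0.07 -0.01] g 0.012 q6 -0.2
shift mm [ 0.41  0.36 -0.43] turn deg [-0.03 -0.09 -0.16]
```

Emit:
{"api": "step_arm", "payload": {
  "steps": [
    {"x": 0, "y": 0, "z": 0, "ax": 0, "ay": 0, "az": 0, "claw": 0.0},
    {"x": 0, "y": 0, "z": 0, "ax": 0, "ay": 0, "az": 0, "claw": 0.0}
  ],
  "grip_force": 35
}}

```text
time_s: 3.02
ee_pos: [0.5411, 0.0077, 0.1127]
eef_rot: [3.14, -0.001, 1.72]
force: [2.0, -0.0, -3.5]
grip_width: 0.008
```

```bash
python3 w.py .5407 .008 .113 1.7227
```

```text
t 3.02 pos [0.5411 0.0077 0.1127] rpy [ 3.14e+00 -1.00e-03  1.72e+00] F [ 2.  -0.  -3.5] M [ 0.06 -0.39  0.07] g 0.008 q6 -0.2
shift mm [ 0.37 -0.34 -0.27] turn deg [ 0.07 -0.08 -0.15]
```

Emit:
{"api": "step_arm", "payload": {
  "steps": [
    {"x": 0, "y": 0, "z": -0.0001, "ax": 0, "ay": 0, "az": -6, "claw": 0.0},
    {"x": 0, "y": 0, "z": -0.0001, "ax": 0, "ay": 0, "az": -6, "claw": 0.0},
    {"x": 0, "y": 0, "z": -0.0001, "ax": 0, "ay": 0, "az": -6, "claw": 0.0}
  ]
}}

```text
time_s: 3.27
ee_pos: [0.5413, 0.0077, 0.1129]
eef_rot: [3.14, -0.001, 2.042]
force: [1.6, 0.6, -1.9]
grip_width: 0.0079
```

```bash
python3 w.py .5407 .008 .113 1.7227
```

```text
t 3.27 pos [0.5413 0.0077 0.1129] rpy [ 3.140e+00 -1.000e-03  2.042e+00] F [ 1.6  0.6 -1.9] M [ 0.03 -0.38 -0.14] g 0.0079 q6 -0.53
shift mm [ 0.51 -0.36 -0.12] turn deg [ 0.1  -0.08 18.27]
```

Emit:
{"api": "step_arm", "payload": {
  "steps": [
    {"x": 0, "y": 0, "z": -0.0001, "ax": 0, "ay": 0, "az": -6.5, "claw": 0.0},
    {"x": 0, "y": 0, "z": -0.0001, "ax": 0, "ay": 0, "az": -6.5, "claw": 0.0},
    {"x": 0, "y": 0, "z": -0.0001, "ax": 0, "ay": 0, "az": -6.5, "claw": 0.0},
    {"x": 0, "y": 0, "z": -0.0001, "ax": 0, "ay": 0, "az": -6.5, "claw": 0.0},
    {"x": 0, "y": 0, "z": 0, "ax": 0, "ay": 0, "az": 0, "claw": 0.0}
  ]
}}

```text
time_s: 3.68
ee_pos: [0.5414, 0.0078, 0.1132]
eef_rot: [3.139, 0.0, 2.523]
force: [0.8, 0.4, -2.4]
grip_width: 0.0077
```

```bash
python3 w.py .5407 .008 .113 1.7227; python3 pc.py w4
```

```text
t 3.68 pos [0.5414 0.0078 0.1132] rpy [3.139 0.    2.523] F [ 0.8  0.4 -2.4] M [ 0.06 -0.36 -0.02] g 0.0077 q6 -1.01
shift mm [ 0.7  -0.29  0.19] turn deg [ 0.14 -0.06 45.86]
3034 ang 144.52439036766202 ext [-0.0216 -0.0159] [0.0303 0.016 ] mid [0.5404 0.0077] ztop 0.14452849063350603
```

View pics/w4.png

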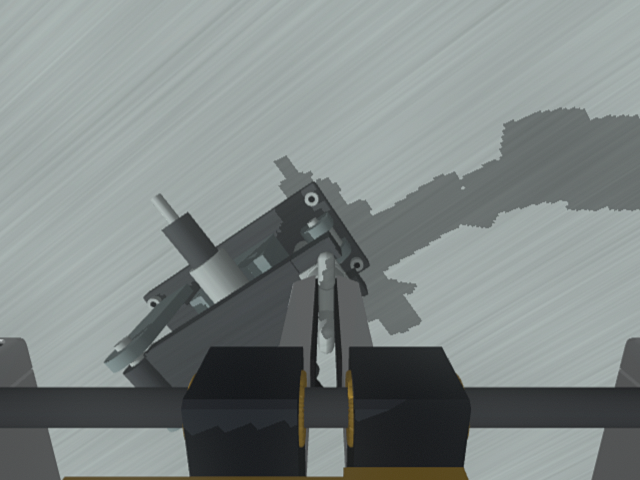

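Emit:
{"api": "step_arm", "payload": {
  "steps": [
    {"x": 0.0009, "y": 0.0012, "z": 0, "ax": 0.8, "ay": -0.55, "az": 0, "claw": 0.0},
    {"x": 0.0009, "y": 0.0012, "z": 0, "ax": 0.8, "ay": -0.55, "az": 0, "claw": 0.0}
  ]
}}

```text
time_s: 3.9
ee_pos: [0.5415, 0.0096, 0.1132]
eef_rot: [-3.114, 0.021, 2.508]
force: [1.4, -7.6, -2.4]
grip_width: 0.0081
```

```bash
python3 w.py .5407 .008 .113 2.523
```

```text
t 3.9 pos [0.5415 0.0096 0.1132] rpy [-3.114  0.021  2.508] F [ 1.4 -7.6 -2.4] M [-1.42 -0.33  0.04] g 0.0081 q6 -0.95
shift mm [-0.31 -1.79  0.3 ] turn deg [-1.59  1.22 -0.86]
```

Emit:
{"api": "step_arm", "payload": {
  "steps": [
    {"x": -0.0006, "y": -0.0014, "z": 0, "ax": -1.5, "ay": 1.2, "az": -0.9, "claw": 0.0},
    {"x": 0, "y": 0, "z": 0, "ax": 0, "ay": 0, "az": 0, "claw": 0.0}
  ]
}}

```text
time_s: 4.07
ee_pos: [0.5415, 0.0087, 0.1133]
eef_rot: [-3.138, 0.003, 2.52]
force: [1.2, -3.5, -2.4]
grip_width: 0.0076
```

```bash
python3 w.py .5414 .0078 .1134 2.523
```

```text
t 4.07 pos [0.5415 0.0087 0.1133] rpy [-3.138e+00  3.000e-03  2.520e+00] F [ 1.2 -3.5 -2.4] M [-0.72 -0.52 -0.02] g 0.0076 q6 -1.0
shift mm [-0.45 -0.78 -0.09] turn deg [-0.21  0.16 -0.19]
```

Emit:
{"api": "step_arm", "payload": {
  "steps": [
    {"x": -0.0004, "y": -0.0008, "z": -0.0001, "ax": -0.2, "ay": 0.1, "az": -6.5, "claw": 0.0},
    {"x": 0, "y": 0, "z": -0.0001, "ax": 0, "ay": 0, "az": -6.5, "claw": 0.0},
    {"x": 0, "y": 0, "z": -0.0001, "ax": 0, "ay": 0, "az": -6.5, "claw": 0.0},
    {"x": 0, "y": 0, "z": -0.0001, "ax": 0, "ay": 0, "az": -6.5, "claw": 0.0},
    {"x": 0, "y": 0, "z": -0.0001, "ax": 0, "ay": 0, "az": -6.5, "claw": 0.0}
  ]
}}

```text
time_s: 4.48
ee_pos: [0.5416, 0.0083, 0.1136]
eef_rot: [-3.134, 0.001, 3.093]
force: [1.7, -1.7, -2.5]
grip_width: 0.0073
```

Emit:
{"api": "step_arm", "payload": {
  "steps": [
    {"x": 0, "y": 0, "z": -0.0001, "ax": 0, "ay": 0, "az": -6.2, "claw": 0.0},
    {"x": 0, "y": 0, "z": -0.0001, "ax": 0, "ay": 0, "az": -6.2, "claw": 0.0},
    {"x": 0, "y": 0, "z": 0, "ax": 0, "ay": 0, "az": 0, "claw": 0.0}
  ]
}}

```text
time_s: 4.73
ee_pos: [0.5416, 0.0088, 0.1138]
eef_rot: [-3.13, -0.001, -2.965]
force: [1.0, -0.9, -1.8]
grip_width: 0.0077
```

```bash
python3 w.py .5411 .0078 .1142 3.293
```

```text
t 4.73 pos [0.5416 0.0088 0.1138] rpy [-3.130e+00 -1.000e-03 -2.965e+00] F [ 1.  -0.9 -1.8] M [-0.18 -0.45  0.07] g 0.0077 q6 -1.79
shift mm [ 0.71 -0.94 -0.4 ] turn deg [-0.67 -0.06  1.46]
```

Emit:
{"api": "step_arm", "payload": {
  "steps": [
    {"x": -0.0003, "y": 0.0015, "z": 0, "ax": 0.8, "ay": 0.1, "az": 0, "claw": 0.0},
    {"x": -0.0003, "y": 0.0015, "z": 0, "ax": 0.8, "ay": 0.1, "az": 0, "claw": 0.0}
  ]
}}

```text
time_s: 4.9
ee_pos: [0.5417, 0.0104, 0.1138]
eef_rot: [-3.096, -0.005, -2.975]
force: [1.7, -15.7, -1.9]
grip_width: 0.0076
```

```bash
python3 w.py .5411 .0078 .1142 3.318
```

```text
t 4.9 pos [0.5417 0.0104 0.1138] rpy [-3.096 -0.005 -2.975] F [  1.7 -15.7  -1.9] M [-2.94 -0.3   0.1 ] g 0.0076 q6 -1.74
shift mm [ 1.02 -2.51 -0.31] turn deg [-2.6  -0.32 -0.54]
```

Emit:
{"api": "step_arm", "payload": {
  "steps": [
    {"x": 0.0005, "y": -0.0022, "z": -0.0002, "ax": -2.5, "ay": -0.3, "az": 0, "claw": 0.0},
    {"x": 0, "y": 0, "z": -0.0002, "ax": 0, "ay": 0, "az": -6.5, "claw": 0.0},
    {"x": 0, "y": 0, "z": -0.0002, "ax": 0, "ay": 0, "az": -6.5, "claw": 0.0},
    {"x": 0, "y": 0, "z": -0.0001, "ax": 0, "ay": 0, "az": -6.5, "claw": 0.0},
    {"x": 0, "y": 0, "z": -0.0001, "ax": 0, "ay": 0, "az": -6.5, "claw": 0.0}
  ]
}}

```text
time_s: 5.32
ee_pos: [0.5416, 0.009, 0.1142]
eef_rot: [-3.134, -0.005, -2.533]
force: [2.6, -1.4, -2.3]
grip_width: 0.0076
```

```bash
python3 w.py .5411 .0082 .1148 4.08
```

```text
t 5.32 pos [0.5416 0.009  0.1142] rpy [-3.134 -0.005 -2.533] F [ 2.6 -1.4 -2.3] M [-0.11 -0.42 -0.09] g 0.0076 q6 -2.22
shift mm [ 0.87 -0.36 -0.64] turn deg [ -0.37  -0.34 -18.91]
```

Emit:
{"api": "step_arm", "payload": {
  "steps": [
    {"x": 0.0002, "y": 0, "z": -0.0002, "ax": -0.2, "ay": -0.2, "az": -6.5, "claw": 0.0},
    {"x": 0, "y": 0, "z": -0.0002, "ax": 0, "ay": 0, "az": -6.5, "claw": 0.0},
    {"x": 0, "y": 0, "z": -0.0001, "ax": 0, "ay": 0, "az": -1, "claw": 0.0}
  ]
}}

```text
time_s: 5.57
ee_pos: [0.5415, 0.0095, 0.1145]
eef_rot: [-3.136, -0.005, -2.287]
force: [2.4, -0.8, -3.8]
grip_width: 0.0077
```

```bash
python3 w.py .5411 .0082 .1148 4.0
```

```text
t 5.57 pos [0.5415 0.0095 0.1145] rpy [-3.136 -0.005 -2.287] F [ 2.4 -0.8 -3.8] M [-0.23 -0.6  -0.14] g 0.0077 q6 -2.47
shift mm [ 1.21 -0.56 -0.32] turn deg [-0.34 -0.3  -0.22]
```

Emit:
{"api": "step_arm", "payload": {
  "steps": [
    {"x": -0.0008, "y": 0.0007, "z": 0, "ax": 0.4, "ay": 0.5, "az": 0, "claw": 0.0}
  ]
}}

```text
time_s: 5.65
ee_pos: [0.5415, 0.0102, 0.1144]
eef_rot: [-3.127, -0.015, -2.293]
force: [2.3, -6.7, -2.8]
grip_width: 0.0078
```

```bash
python3 w.py .5411 .0090 .1148 4.0
```

```text
t 5.65 pos [0.5415 0.0102 0.1144] rpy [-3.127 -0.015 -2.293] F [ 2.3 -6.7 -2.8] M [-1.45 -0.54 -0.02] g 0.0078 q6 -2.45
shift mm [ 1.18 -0.5  -0.33] turn deg [-0.8  -0.86 -0.53]
```

Emit:
{"api": "step_arm", "payload": {
  "steps": [
    {"x": 0.0009, "y": -0.0008, "z": 0, "ax": -0.8, "ay": -0.9, "az": 0, "claw": 0.0},
    {"x": 0, "y": 0, "z": 0, "ax": 0, "ay": 0, "az": 0, "claw": 0.03},
    {"x": 0, "y": 0, "z": 0, "ax": 0, "ay": 0, "az": 0, "claw": 0.03},
    {"x": 0, "y": 0, "z": -0.015, "ax": 0, "ay": 0, "az": 0, "claw": 0.03},
    {"x": 0, "y": 0, "z": -0.02, "ax": 0, "ay": 0, "az": 0, "claw": 0.03}
  ]
}}

```text
time_s: 6.07
ee_pos: [0.5394, 0.0103, 0.1471]
eef_rot: [3.136, -0.004, -2.311]
force: [0.8, -0.1, 0.4]
grip_width: 0.0287
```

Emit:
{"api": "step_arm", "payload": {
  "steps": [
    {"x": 0, "y": 0, "z": 0, "ax": 0, "ay": 0, "az": 7.1, "claw": 0.03},
    {"x": 0, "y": 0, "z": 0, "ax": 0, "ay": 0, "az": 7.1, "claw": 0.03},
    {"x": 0, "y": 0, "z": 0, "ax": 0, "ay": 0, "az": 7.1, "claw": 0.03},
    {"x": 0, "y": 0, "z": 0, "ax": 0, "ay": 0, "az": 7.1, "claw": 0.03},
    {"x": 0, "y": 0, "z": 0, "ax": 0, "ay": 0, "az": 7.1, "claw": 0.03}
  ]
}}

```text
time_s: 6.48
ee_pos: [0.5405, 0.0113, 0.1524]
eef_rot: [3.14, -0.001, -2.94]
force: [-0.2, 0.6, 0.4]
grip_width: 0.0303
```

```bash
python3 w.py .541 .008 .15 0.8544
```

```text
t 6.48 pos [0.5405 0.0113 0.1524] rpy [ 3.14e+00 -1.00e-03 -2.94e+00] F [-0.2  0.6  0.4] M [ 0.12 -0.11 -0.  ] g 0.0303 q6 -1.82
shift mm [ 0.15 -3.31  2.36] turn deg [-3.0000e-02 -1.6000e-01  1.4257e+02]
```

20 more rows to go (142.5°).

Emit:
{"api": "step_arm", "payload": {
  "steps": [
    {"x": 0, "y": 0, "z": 0, "ax": 0, "ay": 0, "az": 7.1, "claw": 0.03},
    {"x": 0, "y": 0, "z": 0, "ax": 0, "ay": 0, "az": 7.1, "claw": 0.03},
    {"x": 0, "y": 0, "z": 0, "ax": 0, "ay": 0, "az": 7.1, "claw": 0.03},
    {"x": 0, "y": 0, "z": 0, "ax": 0, "ay": 0, "az": 7.1, "claw": 0.03},
    {"x": 0, "y": 0, "z": 0, "ax": 0, "ay": 0, "az": 7.1, "claw": 0.03}
  ]
}}

```text
time_s: 6.9
ee_pos: [0.54, 0.0123, 0.1532]
eef_rot: [3.14, -0.003, 2.718]
force: [-0.4, -0.1, -0.1]
grip_width: 0.0304
```

Emit:
{"api": "step_arm", "payload": {
  "steps": [
    {"x": 0, "y": 0, "z": 0, "ax": 0, "ay": 0, "az": 7.1, "claw": 0.03},
    {"x": 0, "y": 0, "z": 0, "ax": 0, "ay": 0, "az": 7.1, "claw": 0.03},
    {"x": 0, "y": 0, "z": 0, "ax": 0, "ay": 0, "az": 7.1, "claw": 0.03},
    {"x": 0, "y": 0, "z": 0, "ax": 0, "ay": 0, "az": 7.1, "claw": 0.03},
    {"x": 0, "y": 0, "z": 0, "ax": 0, "ay": 0, "az": 7.1, "claw": 0.03}
  ]
}}

```text
time_s: 7.32
ee_pos: [0.5394, 0.0135, 0.154]
eef_rot: [-3.141, -0.005, 2.093]
force: [1.2, 1.3, -0.0]
grip_width: 0.03
```

Emit:
{"api": "step_arm", "payload": {
  "steps": [
    {"x": 0, "y": 0, "z": 0, "ax": 0, "ay": 0, "az": 7.1, "claw": 0.03},
    {"x": 0, "y": 0, "z": 0, "ax": 0, "ay": 0, "az": 7.1, "claw": 0.03},
    {"x": 0, "y": 0, "z": 0, "ax": 0, "ay": 0, "az": 7.1, "claw": 0.03},
    {"x": 0, "y": 0, "z": 0, "ax": 0, "ay": 0, "az": 7.1, "claw": 0.03},
    {"x": 0, "y": 0, "z": 0, "ax": 0, "ay": 0, "az": 7.1, "claw": 0.03}
  ]
}}

```text
time_s: 7.73
ee_pos: [0.5388, 0.0146, 0.1548]
eef_rot: [-3.137, -0.005, 1.468]
force: [-0.6, 0.2, 0.1]
grip_width: 0.0298
```

```bash
python3 w.py .541 .008 .15 0.8544
```

```text
t 7.73 pos [0.5388 0.0146 0.1548] rpy [-3.137 -0.005  1.468] F [-0.6  0.2  0.1] M [-0.03 -0.13 -0.03] g 0.0298 q6 0.06
shift mm [-6.32  2.87  4.72] turn deg [-0.31 -0.18 35.14]
```

Emit:
{"api": "step_arm", "payload": {
  "steps": [
    {"x": -0.002, "y": 0.001, "z": 0.002, "ax": 0, "ay": 0, "az": 7, "claw": 0.03},
    {"x": -0.002, "y": 0.001, "z": 0.002, "ax": 0, "ay": 0, "az": 7, "claw": 0.03},
    {"x": -0.001, "y": 0.001, "z": 0, "ax": 0, "ay": 0, "az": 7, "claw": 0.03},
    {"x": 0, "y": 0.001, "z": 0, "ax": 0, "ay": 0, "az": 7, "claw": 0.03},
    {"x": 0, "y": 0.001, "z": 0, "ax": 0, "ay": 0, "az": 6, "claw": 0.03}
  ]
}}

```text
time_s: 8.15
ee_pos: [0.5419, 0.009, 0.1514]
eef_rot: [-3.134, -0.002, 0.854]
force: [-0.4, 0.2, -0.6]
grip_width: 0.0301
```

```bash
python3 pc.py w5;python3 w.py .541 .008 .15 0.8544; python3 -c "
from h import *
a=cv2.imread('pics/w5.png')[190:410,180:460]; cv2.imwrite('pics/w5c.png',cv2.convertScaleAbs(cv2.resize(a,(784,600),interpolation=cv2.INTER_CUBIC),alpha=1.5))"
```

```text
1158 ang 48.39722501803115 ext [-0.0249 -0.0041] [0.027 0.004] mid [0.5413 0.0089] ztop 0.135311160545756
t 8.2 pos [0.5421 0.0089 0.1514] rpy [-3.134e+00 -2.000e-03  8.460e-01] F [ 0.7 -0.2 -0.7] M [-0.03  0.   -0.02] g 0.0299 q6 0.67
shift mm [-1.37 -0.21  1.39] turn deg [-0.41 -0.1  -0.47]
```

View pics/w5c.png

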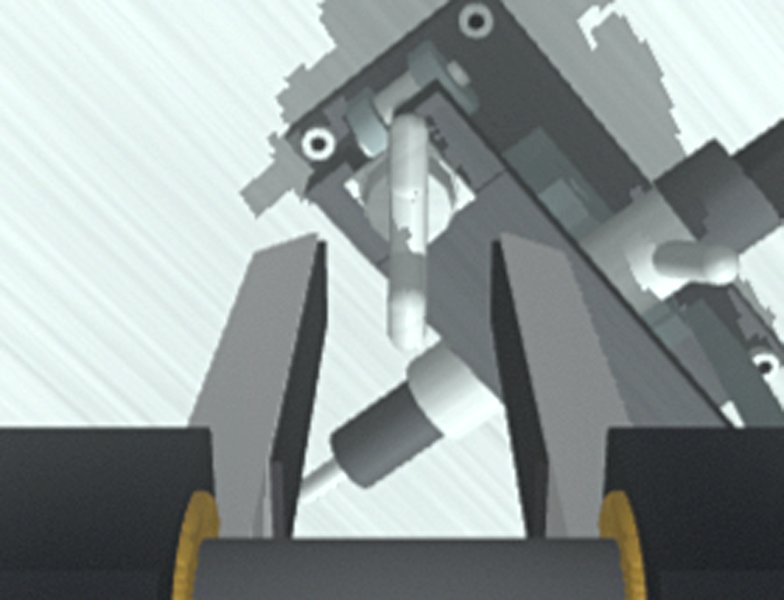

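Emit:
{"api": "step_arm", "payload": {
  "steps": [
    {"x": -0.0006, "y": -0.0006, "z": 0.014, "ax": -0.4, "ay": 0, "az": 0, "claw": 0.025},
    {"x": 0, "y": 0, "z": 0.014, "ax": 0, "ay": 0, "az": 0, "claw": 0.022},
    {"x": 0, "y": 0, "z": 0.003, "ax": 0, "ay": 0, "az": 0, "claw": 0.02}
  ]
}}

```text
time_s: 8.45
ee_pos: [0.5416, 0.0094, 0.121]
eef_rot: [3.14, -0.004, 0.846]
force: [-0.0, 0.7, -1.2]
grip_width: 0.0207
```

```bash
python3 w.py .5413 .0089 .1151 0.8447
```

```text
t 8.45 pos [0.5416 0.0094 0.121 ] rpy [ 3.14  -0.004  0.846] F [-0.   0.7 -1.2] M [-0.04  0.04 -0.01] g 0.0207 q6 0.67
shift mm [-0.61  0.05  5.91] turn deg [ 0.1  -0.21  0.08]
```

Emit:
{"api": "step_arm", "payload": {
  "steps": [
    {"x": -0.0005, "y": 0, "z": 0.0045, "ax": 0, "ay": -0.2, "az": 0, "claw": 0.015},
    {"x": 0, "y": 0, "z": 0.001, "ax": 0, "ay": 0, "az": 0, "claw": 0.012},
    {"x": 0, "y": 0, "z": 0, "ax": 0, "ay": 0, "az": 0, "claw": 0.0},
    {"x": 0, "y": 0, "z": 0, "ax": 0, "ay": 0, "az": 0, "claw": 0.0}
  ]
}}

```text
time_s: 8.78
ee_pos: [0.5414, 0.0093, 0.1158]
eef_rot: [3.14, 0.0, 0.849]
force: [0.4, -0.5, -4.6]
grip_width: 0.008
```

```bash
python3 w.py .5413 .0089 .1151 0.8447
```

```text
t 8.78 pos [0.5414 0.0093 0.1158] rpy [3.14  0.    0.849] F [ 0.4 -0.5 -4.6] M [-0.08 -0.21  0.02] g 0.008 q6 0.67
shift mm [-0.3   0.2   0.65] turn deg [0.07 0.02 0.23]
```

Emit:
{"api": "step_arm", "payload": {
  "steps": [
    {"x": 0, "y": 0, "z": -0.0001, "ax": 0, "ay": 0, "az": -6.5, "claw": 0.0},
    {"x": 0, "y": 0, "z": -0.0001, "ax": 0, "ay": 0, "az": -6.5, "claw": 0.0},
    {"x": 0, "y": 0, "z": -0.0001, "ax": 0, "ay": 0, "az": -6.5, "claw": 0.0},
    {"x": 0, "y": 0, "z": -0.0001, "ax": 0, "ay": 0, "az": -6.5, "claw": 0.0},
    {"x": 0, "y": 0, "z": -0.0001, "ax": 0, "ay": 0, "az": -6.5, "claw": 0.0}
  ]
}}

```text
time_s: 9.2
ee_pos: [0.5412, 0.0092, 0.1164]
eef_rot: [3.142, 0.001, 1.436]
force: [1.9, 0.3, -5.2]
grip_width: 0.008
```

Emit:
{"api": "step_arm", "payload": {
  "steps": [
    {"x": 0, "y": 0, "z": -0.0001, "ax": 0, "ay": 0, "az": -5.5, "claw": 0.0},
    {"x": 0, "y": 0, "z": -0.0001, "ax": 0, "ay": 0, "az": -5.5, "claw": 0.0},
    {"x": 0, "y": 0, "z": 0, "ax": 0, "ay": 0, "az": 0, "claw": 0.0}
  ]
}}

```text
time_s: 9.45
ee_pos: [0.5412, 0.0092, 0.1166]
eef_rot: [-3.141, 0.001, 1.644]
force: [2.0, -0.4, -5.5]
grip_width: 0.0076
```

```bash
python3 w.py .5413 .0089 .1162 1.634
```

```text
t 9.45 pos [0.5412 0.0092 0.1166] rpy [-3.141e+00  1.000e-03  1.644e+00] F [ 2.  -0.4 -5.5] M [-0.07 -0.45 -0.04] g 0.0076 q6 -0.12
shift mm [-0.33  0.12  0.38] turn deg [-0.02  0.04  0.59]
```

Emit:
{"api": "step_arm", "payload": {
  "steps": [
    {"x": 0.001, "y": 0.0001, "z": 0, "ax": 0, "ay": -0.6, "az": 0, "claw": 0.0}
  ]
}}

```text
time_s: 9.53
ee_pos: [0.5412, 0.0099, 0.1166]
eef_rot: [-3.141, 0.011, 1.641]
force: [1.7, -0.7, -5.4]
grip_width: 0.0074
```

```bash
python3 w.py .5413 .0089 .1162 1.644
```

```text
t 9.53 pos [0.5412 0.0099 0.1166] rpy [-3.141  0.011  1.641] F [ 1.7 -0.7 -5.4] M [-0.15 -0.33  0.02] g 0.0074 q6 -0.11
shift mm [-0.96  0.04  0.4 ] turn deg [-0.03  0.65 -0.15]
```

Emit:
{"api": "step_arm", "payload": {
  "steps": [
    {"x": 0.001, "y": 0.0001, "z": 0, "ax": 0, "ay": -0.6, "az": 0, "claw": 0.0}
  ]
}}

```text
time_s: 9.62
ee_pos: [0.5412, 0.0107, 0.1166]
eef_rot: [-3.141, 0.023, 1.638]
force: [1.1, -0.6, -3.4]
grip_width: 0.0073
```

```bash
python3 w.py .5413 .0089 .1162 1.644
```

```text
t 9.62 pos [0.5412 0.0107 0.1166] rpy [-3.141  0.023  1.638] F [ 1.1 -0.6 -3.4] M [-0.25 -0.3   0.11] g 0.0073 q6 -0.09
shift mm [-1.78 -0.04  0.43] turn deg [-0.03  1.32 -0.33]
```

Emit:
{"api": "step_arm", "payload": {
  "steps": [
    {"x": 0.0012, "y": 0.0001, "z": 0, "ax": 0, "ay": -0.7, "az": 0, "claw": 0.0}
  ]
}}

```text
time_s: 9.7
ee_pos: [0.5412, 0.0118, 0.1166]
eef_rot: [-3.141, 0.037, 1.636]
force: [0.7, -2.2, -4.8]
grip_width: 0.0073
```

```bash
python3 w.py .5413 .0089 .1162 1.644
```

```text
t 9.7 pos [0.5412 0.0118 0.1166] rpy [-3.141  0.037  1.636] F [ 0.7 -2.2 -4.8] M [-0.26 -0.26  0.11] g 0.0073 q6 -0.07
shift mm [-2.89 -0.13  0.52] turn deg [-0.03  2.11 -0.48]
```

Emit:
{"api": "step_arm", "payload": {
  "steps": [
    {"x": 0.0012, "y": 0.0001, "z": 0, "ax": 0, "ay": -0.7, "az": 0, "claw": 0.0}
  ]
}}

```text
time_s: 9.78
ee_pos: [0.5413, 0.013, 0.1167]
eef_rot: [-3.141, 0.051, 1.634]
force: [0.9, -2.6, -4.7]
grip_width: 0.0077
```

```bash
python3 w.py .5413 .0089 .1162 1.644
```

```text
t 9.78 pos [0.5413 0.013  0.1167] rpy [-3.141  0.051  1.634] F [ 0.9 -2.6 -4.7] M [-0.31 -0.28  0.09] g 0.0077 q6 -0.06
shift mm [-4.07 -0.25  0.66] turn deg [-0.03  2.9  -0.59]
```

Emit:
{"api": "step_arm", "payload": {
  "steps": [
    {"x": 0.0014, "y": 0.0001, "z": 0.0001, "ax": 0, "ay": -0.85, "az": 0, "claw": 0.0}
  ]
}}

```text
time_s: 9.87
ee_pos: [0.5413, 0.0145, 0.1165]
eef_rot: [-3.142, 0.067, 1.633]
force: [2.2, -0.5, -5.3]
grip_width: 0.0077
```

```bash
python3 w.py .5413 .0089 .1162 1.644
```

```text
t 9.87 pos [0.5413 0.0145 0.1165] rpy [-3.142  0.067  1.633] F [ 2.2 -0.5 -5.3] M [ 0.06 -0.31  0.19] g 0.0077 q6 -0.04
shift mm [-5.55 -0.36  0.7 ] turn deg [-0.03  3.84 -0.66]
```

Emit:
{"api": "step_arm", "payload": {
  "steps": [
    {"x": 0.0015, "y": 0.0001, "z": 0.0001, "ax": 0, "ay": -0.9, "az": 0, "claw": 0.0}
  ]
}}

```text
time_s: 9.95
ee_pos: [0.5413, 0.0162, 0.1163]
eef_rot: [-3.142, 0.084, 1.632]
force: [1.5, -1.8, -5.1]
grip_width: 0.0076
```

```bash
python3 w.py .5413 .0089 .1162 1.644
```

```text
t 9.95 pos [0.5413 0.0162 0.1163] rpy [-3.142  0.084  1.632] F [ 1.5 -1.8 -5.1] M [-0.15 -0.37  0.1 ] g 0.0076 q6 -0.02
shift mm [-7.29 -0.42  0.67] turn deg [-0.03  4.83 -0.7 ]
```

Emit:
{"api": "step_arm", "payload": {
  "steps": [
    {"x": 0.0015, "y": 0.0001, "z": 0.0001, "ax": 0, "ay": -0.9, "az": 0, "claw": 0.0}
  ]
}}

```text
time_s: 10.03
ee_pos: [0.5414, 0.0179, 0.1162]
eef_rot: [3.141, 0.102, 1.631]
force: [1.6, -3.3, -2.2]
grip_width: 0.0075
```

Emit:
{"api": "step_arm", "payload": {
  "steps": [
    {"x": 0.0015, "y": 0.0001, "z": 0.0001, "ax": 0, "ay": -0.9, "az": 0, "claw": 0.0}
  ]
}}

```text
time_s: 10.12
ee_pos: [0.5414, 0.0195, 0.116]
eef_rot: [3.141, 0.12, 1.631]
force: [0.6, -2.8, -4.1]
grip_width: 0.0073
```

```bash
python3 w.py .5413 .0089 .1162 1.644; python3 pc.py w6
```

```text
t 10.12 pos [0.5414 0.0195 0.116 ] rpy [3.141 0.12  1.631] F [ 0.6 -2.8 -4.1] M [-0.36 -0.11  0.11] g 0.0073 q6 0.03
shift mm [-10.51  -0.75   1.09] turn deg [-0.01  6.87 -0.73]
2717 ang 94.34922316292818 ext [-0.0174 -0.016 ] [0.0298 0.016 ] mid [0.5413 0.0184] ztop 0.14464307885950423
```

View pics/w6.png

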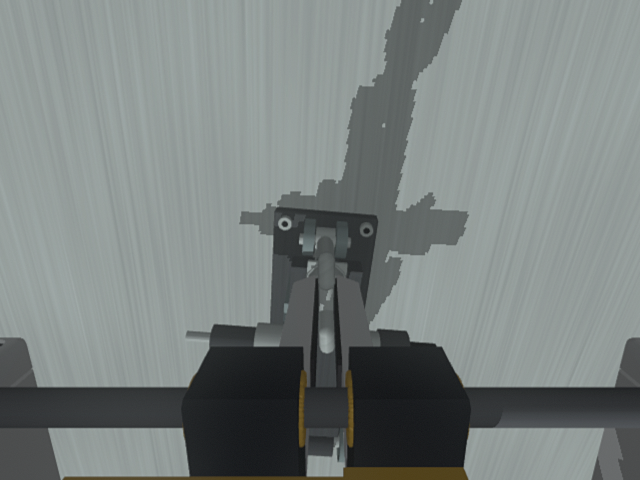

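Emit:
{"api": "step_arm", "payload": {
  "steps": [
    {"x": 0.0023, "y": 0.0001, "z": 0, "ax": 0, "ay": -1.4, "az": 0, "claw": 0.0},
    {"x": 0.0023, "y": 0.0001, "z": 0, "ax": 0, "ay": -1.4, "az": 0, "claw": 0.0}
  ]
}}

```text
time_s: 10.33
ee_pos: [0.5414, 0.0244, 0.1154]
eef_rot: [3.141, 0.172, 1.631]
force: [1.6, -3.4, -4.6]
grip_width: 0.0077
```

```bash
python3 w.py .5413 .0089 .1162 1.644
```

```text
t 10.33 pos [0.5414 0.0244 0.1154] rpy [3.141 0.172 1.631] F [ 1.6 -3.4 -4.6] M [-0.61 -0.35  0.12] g 0.0077 q6 0.09
shift mm [-15.41  -1.06   1.83] turn deg [-0.01  9.84 -0.73]
```

Emit:
{"api": "step_arm", "payload": {
  "steps": [
    {"x": 0.005, "y": 0.0001, "z": 0.0001, "ax": 0, "ay": -3.1, "az": 0, "claw": 0.0},
    {"x": 0.005, "y": 0.0001, "z": 0.0001, "ax": 0, "ay": -3.1, "az": 0, "claw": 0.0},
    {"x": 0.005, "y": 0.0001, "z": 0.0001, "ax": 0, "ay": -3.1, "az": 0, "claw": 0.0}
  ]
}}

```text
time_s: 10.58
ee_pos: [0.5416, 0.0383, 0.1119]
eef_rot: [3.137, 0.341, 1.627]
force: [4.6, -2.7, -8.7]
grip_width: 0.0073
```

```bash
cat > arc.py <<'E'
from h import *
import sys
o=ctrl.get_obs(); pin=np.array([.5405,.007,.024]); p=o['ee_pos']-pin
Rm=R.from_euler('xyz',o['eef_rot']).as_matrix(); tz=-Rm[:,2]
print('t',round(o['time_s'],2),'r',np.hypot(p[1],p[2]).round(4),'pos ang',np.arctan2(p[1],p[2]).round(3),'tool tilt',np.arctan2(tz[1],tz[2]).round(3),'x',p[0].round(4),'F',o['force'].round(1),'M',o['moment'].round(2),'q',o['qpos'].round(2),'g',o['grip_width'].round(4))
E
python3 arc.py
```

```text
Traceback (most recent call last):
  File "arc.py", line 5, in <module>
    print('t',round(o['time_s'],2),'r',np.hypot(p[1],p[2]).round(4),'pos ang',np.arctan2(p[1],p[2]).round(3),'tool tilt',np.arctan2(tz[1],tz[2]).round(3),'x',p[0].round(4),'F',o['force'].round(1),'M',o['moment'].round(2),'q',o['qpos'].round(2),'g',o['grip_width'].round(4))
                                                                                                                                                                                                                                                        ^^^^^^^^^^^^^^^^^^^^^
AttributeError: 'float' object has no attribute 'round'
```

```bash
sed -i "s/,'g',o\['grip_width'\].round(4)//" arc.py; python3 arc.py
```

```text
t 10.58 r 0.0933 pos ang 0.342 tool tilt 0.34 x 0.0011 F [ 4.6 -2.7 -8.7] M [ 0.32 -0.6   0.27] q [ 0.17  0.41  1.63 -0.37  1.15  0.27]
```

Emit:
{"api": "step_arm", "payload": {
  "steps": [
    {"x": 0.005, "y": 0.0001, "z": 0.0003, "ax": 0, "ay": -3.1, "az": 0, "claw": 0.0},
    {"x": 0.005, "y": 0.0001, "z": 0.0003, "ax": 0, "ay": -3.1, "az": 0, "claw": 0.0},
    {"x": 0.005, "y": 0.0001, "z": 0.0002, "ax": 0, "ay": -3.1, "az": 0, "claw": 0.0},
    {"x": 0.005, "y": 0.0001, "z": 0.0001, "ax": 0, "ay": -3.1, "az": 0, "claw": 0.0}
  ]
}}

```text
time_s: 10.92
ee_pos: [0.5421, 0.0578, 0.1026]
eef_rot: [3.13, 0.567, 1.623]
force: [4.7, -5.1, -9.3]
grip_width: 0.0075
```

```bash
python3 arc.py
```

```text
t 10.92 r 0.0936 pos ang 0.574 tool tilt 0.566 x 0.0016 F [ 4.7 -5.1 -9.3] M [ 0.36 -0.34  0.37] q [ 0.3   0.5   1.6  -0.59  1.24  0.5 ]
```

Emit:
{"api": "step_arm", "payload": {
  "steps": [
    {"x": 0.005, "y": 0, "z": 0.0004, "ax": 0, "ay": -3.2, "az": 0, "claw": 0.0},
    {"x": 0.005, "y": 0, "z": 0.0004, "ax": 0, "ay": -3.2, "az": 0, "claw": 0.0},
    {"x": 0.005, "y": 0, "z": 0.0003, "ax": 0, "ay": -3.1, "az": 0, "claw": 0.0},
    {"x": 0.005, "y": 0, "z": 0.0002, "ax": 0, "ay": -3.1, "az": 0, "claw": 0.0},
    {"x": 0.005, "y": 0, "z": 0.0001, "ax": 0, "ay": -3.1, "az": 0, "claw": 0.0}
  ]
}}

```text
time_s: 11.33
ee_pos: [0.5427, 0.0781, 0.0852]
eef_rot: [3.117, 0.855, 1.612]
force: [4.1, -5.8, -6.1]
grip_width: 0.0077
```

```bash
python3 arc.py
```

```text
t 11.33 r 0.0938 pos ang 0.86 tool tilt 0.853 x 0.0022 F [ 4.1 -5.8 -6.1] M [ 0.43 -0.21  0.42] q [ 0.43  0.65  1.54 -0.8   1.4   0.71]
```

Emit:
{"api": "step_arm", "payload": {
  "steps": [
    {"x": 0.005, "y": -0.0002, "z": 0.0004, "ax": 0, "ay": -3.2, "az": 0, "claw": 0.0},
    {"x": 0.005, "y": -0.0002, "z": 0.0004, "ax": 0, "ay": -3.2, "az": 0, "claw": 0.0},
    {"x": 0.005, "y": -0.0001, "z": 0.0003, "ax": 0, "ay": -3.1, "az": 0, "claw": 0.0},
    {"x": 0.005, "y": 0, "z": 0.0002, "ax": 0, "ay": -3.1, "az": 0, "claw": 0.0},
    {"x": 0.005, "y": 0, "z": 0.0001, "ax": 0, "ay": -3.1, "az": 0, "claw": 0.0}
  ]
}}

```text
time_s: 11.75
ee_pos: [0.5434, 0.0925, 0.063]
eef_rot: [3.087, 1.141, 1.582]
force: [2.7, -7.3, -4.1]
grip_width: 0.0076
```

```bash
python3 arc.py
```

```text
t 11.75 r 0.094 pos ang 1.142 tool tilt 1.14 x 0.0029 F [ 2.7 -7.3 -4.1] M [0.56 0.03 0.18] q [ 0.51  0.84  1.45 -0.97  1.58  0.85]
```

Emit:
{"api": "step_arm", "payload": {
  "steps": [
    {"x": 0, "y": 0, "z": 0, "ax": 0, "ay": 0, "az": 0, "claw": 0.04},
    {"x": 0, "y": 0, "z": 0, "ax": 0, "ay": 0, "az": 0, "claw": 0.04},
    {"x": 0, "y": 0, "z": 0, "ax": 0, "ay": 0, "az": 0, "claw": 0.04},
    {"x": 0, "y": 0, "z": 0, "ax": 0, "ay": 0, "az": 0, "claw": 0.04}
  ]
}}

```text
time_s: 12.08
ee_pos: [0.5431, 0.0942, 0.0607]
eef_rot: [3.088, 1.145, 1.585]
force: [0.1, -0.4, 0.1]
grip_width: 0.0313
```

```bash
python3 arc.py
python3 - <<'E'
from h import *
save('wrist','w7'); p,d=save('scene','s7')
cv2.imwrite('pics/s7c.png',cv2.convertScaleAbs(cv2.resize(p[150:290,240:400,::-1],None,fx=4.2,fy=4.2,interpolation=cv2.INTER_CUBIC),alpha=1.6))
E
```

```text
t 12.08 r 0.0946 pos ang 1.172 tool tilt 1.144 x 0.0026 F [ 0.1 -0.4  0.1] M [ 0.39 -0.1  -0.02] q [ 0.52  0.85  1.45 -0.97  1.59  0.86]
```

View pics/w7.png

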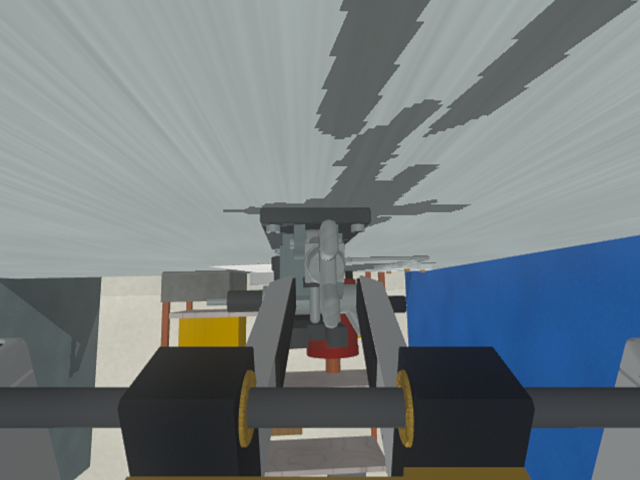

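View pics/s7c.png

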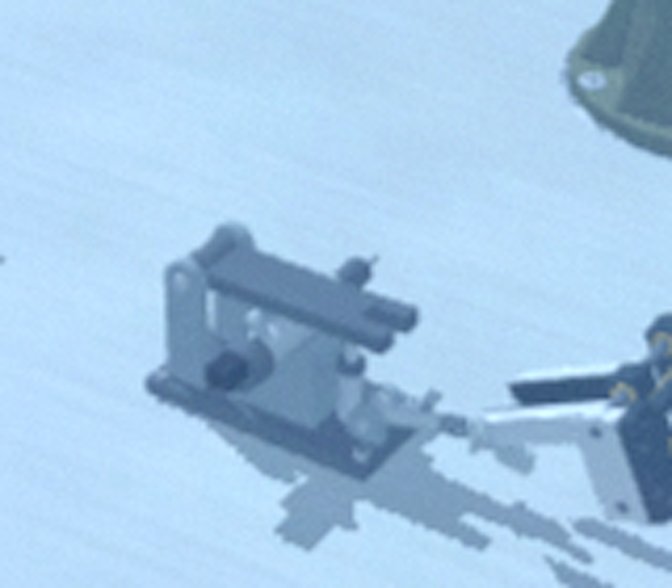

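Emit:
{"api": "step_arm", "payload": {
  "steps": [
    {"x": 0, "y": 0, "z": -0.01, "ax": 0, "ay": 0, "az": 0, "claw": 0.05},
    {"x": 0, "y": 0, "z": -0.02, "ax": 0, "ay": 0, "az": 0, "claw": 0.05},
    {"x": 0, "y": 0, "z": -0.03, "ax": 0, "ay": 0, "az": 0, "claw": 0.05},
    {"x": 0, "y": 0, "z": -0.03, "ax": 0, "ay": 3, "az": 0, "claw": 0.05},
    {"x": 0, "y": 0, "z": 0, "ax": 0, "ay": 3, "az": 0, "claw": 0.05}
  ]
}}

```text
time_s: 12.6
ee_pos: [0.5359, 0.1802, 0.1009]
eef_rot: [3.101, 1.037, 1.597]
force: [1.2, 0.0, 0.3]
grip_width: 0.0499
```

```bash
python3 arc.py
python3 - <<'E'
from h import *
o=ctrl.get_obs();save('wrist','w8'); p,d=save('scene','s8'); t,d=save('top','t8')
cv2.imwrite('pics/s8c.png',cv2.convertScaleAbs(cv2.resize(p[150:290,240:400,::-1],None,fx=4.2,fy=4.2,interpolation=cv2.INTER_CUBIC),alpha=1.6))
cv2.imwrite('pics/t8c.png',cv2.convertScaleAbs(cv2.resize(t[180:290,220:400,::-1],None,fx=4.4,fy=4.4,interpolation=cv2.INTER_CUBIC),alpha=1.6))
E
```

```text
t 12.6 r 0.1895 pos ang 1.153 tool tilt 1.037 x -0.0046 F [1.2 0.  0.3] M [ 0.47 -0.07  0.05] q [ 0.62  0.81  1.33 -0.83  1.67  0.78]
```

View pics/w8.png

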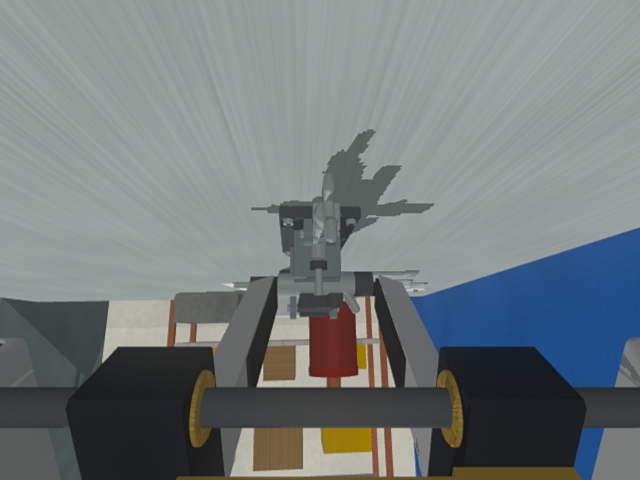

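View pics/s8c.png

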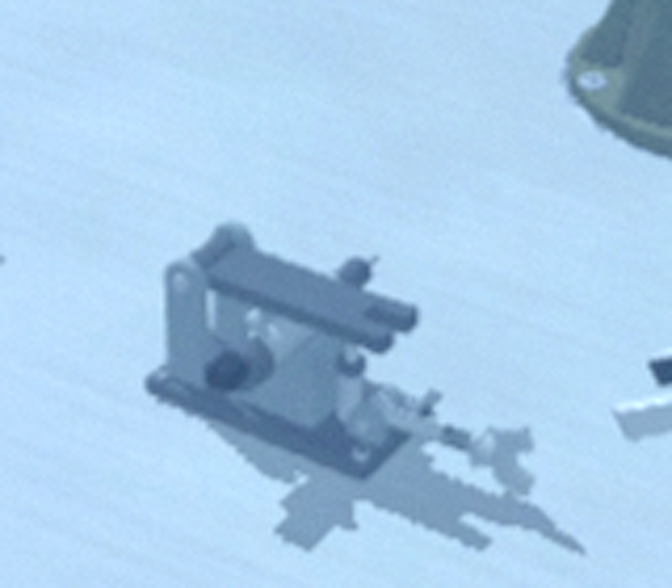

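View pics/t8c.png

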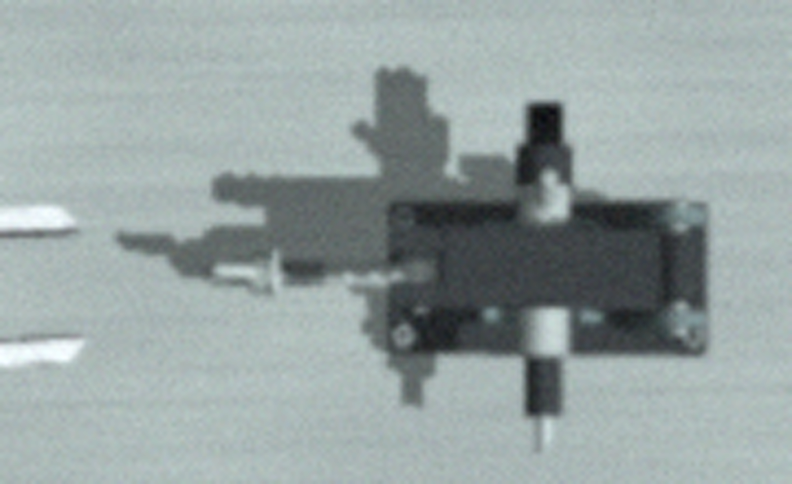

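Emit:
{"api": "step_arm", "payload": {
  "steps": [
    {"x": 0, "y": 0, "z": -0.01, "ax": 0, "ay": 0, "az": 0, "claw": 0.05},
    {"x": 0, "y": 0, "z": 0, "ax": 0, "ay": 0, "az": 0, "claw": 0.05},
    {"x": 0, "y": 0, "z": 0, "ax": 0, "ay": 0, "az": 0, "claw": 0.05}
  ]
}}

```text
time_s: 13.0
ee_pos: [0.5344, 0.1834, 0.1041]
eef_rot: [3.11, 1.048, 1.599]
force: [0.1, 0.4, -0.2]
grip_width: 0.0498
```

```bash
python3 arc.py; python3 -c "
from h import *
a=cv2.imread('pics/s8.png');p,d=save('scene','s9');b=p[:,:,::-1]
m=cv2.absdiff(a,np.ascontiguousarray(b)).max(2)[200:270,270:372];print('change around fixture',m.max())
print(ticket.hand_in())"
```

```text
t 13.0 r 0.1938 pos ang 1.145 tool tilt 1.047 x -0.0061 F [ 0.1  0.4 -0.2] M [ 0.4  -0.03  0.01] q [ 0.62  0.81  1.32 -0.83  1.69  0.78]
change around fixture 7
the job is handed in; nothing more can be done
None
```

The clamp is released: the swing bolt is out of the slot and lying down, and I handed the job in at about 13 s.

**Backing off:** I turned the nut anticlockwise in steps of about an eighth of a turn, trying a pull after 46°, 92°, 130° and 175°. I regripped it once, after the third try. The first three pulls were blocked and I backed off each time. On the fourth, at about 2.9 mm of rise, the bolt came out with 0.5 to 3.5 N, so I turned the nut no further.

**One pull was too strong:** the second try reached 15.7 N against the lips for a moment, more than a gentle pull should be. The first and third stopped at 7.6 N and 6.7 N, and after the second I pulled in smaller steps.

**Swinging over:** I guided the bolt along its arc to about 1.14 rad, where a wrist joint was close to its limit. I opened the fingers there and it dropped the rest of the way.

**Last checks:**
- The scene and top pictures show the bolt lying outwards.
- Strap, injector and fixture look unmoved by eye. I did not measure the strap, and I did not check the tray, bottle, spanner or union nut separately.
- The gripper was well clear of the nut, with the measured force near zero.
- Nothing around the fixture moved between the last two scene pictures.

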